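# Pack the files and the oilstone away in the kit case

## Robot

A 6-joint arm with a two-finger parallel gripper is mounted at the origin on a cart in front of the work surface, level with it; the furniture and walls round the work are solid. World frame = base frame: x ahead of the robot, y to its left, z up, the work surface at z = 0. Lengths are in m, angles in rad, forces in N, time in s.
With the tool pointing down it reaches from about 0.35 to 0.725 m from the base axis. Payload 6 kg.
Tool frame: the origin (TCP) lies on the centre line of the jaws, within the pads' length; the fingertips stand r.tip_reach ahead of it and the grasp point (between the pads) lies 11 mm behind it (r.tip_reach is the distance from the TCP to the fingertips, in m); z points along the fingers, y is the line along which they close (so a half turn about z gives the same grasp; the last joint's range is limited). The gripper opens to 85 mm and grips with 20 to 120 N. Pads are 22 mm wide; open, the fingers measure 114 mm over their backs; the gripper's body (76 mm by 85 mm) begins 54 mm behind the grasp point. The pads swing forward as they close: fully open they stand 13 mm farther back than shut.
Start: joints at [-0.982, 0.04, 0.085, 0, -1.615, -0.334], TCP at [0.151, -0.581, 0.239] pointing down, gripper open.
Joint ranges: [-2.56, 2.56], [-1.29, 2.01], [-1.08, 1.49], [-3.29, 1.98], [-2.81, -0.18], [-2.99, 2.99]. Speed limits (rad/s): [2.57, 2.57, 3.01, 3.14, 3.14, 3.14].

## Interface

Orientations are given as a unit quaternion [x, y, z, w].
In Python, from station import r, optics gives the robot as it stands. The module is installed in compiled form; this text tells all that it offers.
- The arm moves only by the tool drive_tool, never from a script. Its argument "steps" is text: rows parted by semicolons, each of 4 numbers parted by spaces: the shift along the tool's x, y, z in m, then the turn about the tool's z in rad. In form: tx ty tz twist; .... A call has 1 to 8 rows; each row shifts and turns the commanded pose from where the row before left it, along the tool's axes as they then stand; what a row does not reach is not made up. A row lasts 1/8 s, in which the tool goes at most 62.5 mm and 10.7 degrees, less where a joint would pass 70% of its speed; a pose out of reach is approached as far as the arm can. A call with a gripper value outside its range is refused whole. "claw" is the finger opening in m, from 0 to 0.0854, set as the call begins (left out, the last holds). The fingers move at their own pace and stop on an object; the grip force is fixed at half the most. Time passes only in rows, so rows that do not move let the fingers close. It gives the time, the measured TCP pose, the force, the opening and the grip force at its end, in the units of the state.
- r.observe(): the state, without advancing time (a new reading comes with each control period).
- optics.get_image(name): name is "scene" or "top" or "wrist"; returns a dict with "frame" (420x560x3 uint8, red, green, blue), "K" (3x3 intrinsics, pixels), "extrinsics" (4x4, takes a point from camera to world coordinates); the wrist camera has in their place "tool_from_camera" (4x4, takes a point from camera to tool coordinates, whose origin is the TCP and whose axes are the flange's). Camera axes: x right, y down, z forward; pixel columns grow to the right and rows downward; lengths in m; the calibration is good to about 2 mm. A picture is of the moment at which its call begins: read the wrist's pose just before it. There is no depth.
- r.sign_off(): hands the job in; it is judged then, once.
The state is a dict: "clock": time; "q": joint angles; "dq": joint speeds; "joint_efforts": joint torques, N m; "tcp_pos": TCP position; "eef_rot": TCP orientation; "wrist_force": force on the tool from outside, world axes, zero at the start; "ft_torque": the same for the moment, N m; "opening": finger opening in m; "grip_force": force on a finger pad.
Only numpy, scipy, OpenCV 4.12 (cv2) and the standard library are available. Lean on these libraries where they do the work, as an engineer would, in place of code of your own. Each camera call takes 0.05 s, during which the arm holds its last target. There are 200 camera calls.

## Task

Pack the sharpening kit away. First swing the lid of the steel case up and over until it stands open by itself; then pull every file out of the wooden stand and lay them all in the case together with the oilstone from the bench. When everything is in, shut the lid fully.

Things in the scene. Friction and masses are not known exactly. Their poses are not given: they have to be found in the camera images.
- lid (a joint): Angle of the case's lid in rad: 0 shut, 1.85 fully open against its stop, leaning back beyond upright. The hinge is free-moving with no spring: let go below about 1.5 the lid falls shut, past about 1.6 it falls open onto the stop and stays there. Lid 0.3 kg, about 1.5 N at the handle lifts it.
- case: Fixed grey sheet-steel kit case, 200 x 225 x 65 mm outside (x, y, z), walls and floor 4 mm, open at the top under its hinged lid. Origin: centre of its underside, on the bench. Its z is up, its -x is the front with the lid's handle, +x the hinge side, y its longer side.
- lid_handle (a point): Middle of the lid's handle: a round steel bar, 10 mm thick and 120 mm long, parallel to the case's y, carried 37 mm out from the lid's front edge in the plane of the lid by two arms at its ends, with a free gap between bar and lid. Lid shut: 70 mm above the bench, 37 mm before the front wall. It moves with the lid. A fixed bench vice stands close to its right.
- lid_hinge (a point): Middle of the lid's hinge line at the back rim of the case; the line runs along the case's y. The handle bar moves on a circle of 240 mm radius about it, up and away to the case's +x as the lid opens. The point's axes turn with the lid.
- stand: Fixed wooden file stand, 54 x 206 x 60 mm (x, y, z). Origin: centre of its underside. Five square sockets, 27 mm wide and 50 mm deep, open at the top, in a row along its y at -80, -40, 0, +40 and +80 mm.
- stone: Grey two-grit oilstone, 45 x 140 x 24 mm (x, y, z), about 0.2 kg, lying flat on the bench. Origin: centre of its underside; its length runs along its y. Grip it across its 45 mm width.
- file_a: Hand file, red handle, 155 mm long, 20 x 23 mm thick (x, y), 80 g, standing in a socket of the stand, handle up, blade tip 10 mm above the bench; absent in some starts. Origin: at the blade tip, on the centre line. Its z axis runs along it, from the tip to the handle's end (up at the start). Grip it across any two opposite sides, anywhere along it.
- file_b: Hand file, red handle, 155 mm long, 20 x 23 mm thick (x, y), 80 g, standing in a socket of the stand, handle up, blade tip 10 mm above the bench; absent in some starts. Origin: at the blade tip, on the centre line. Its z axis runs along it, from the tip to the handle's end (up at the start). Grip it across any two opposite sides, anywhere along it.
- file_c: Hand file, wooden handle, 135 mm long, 18 x 21 mm thick (x, y), 80 g, standing in a socket of the stand, handle up, blade tip 10 mm above the bench; absent in some starts. Origin: at the blade tip, on the centre line. Its z axis runs along it, from the tip to the handle's end (up at the start). Grip it across any two opposite sides, anywhere along it.
- file_d: Hand file, wooden handle, 135 mm long, 18 x 21 mm thick (x, y), 80 g, standing in a socket of the stand, handle up, blade tip 10 mm above the bench; absent in some starts. Origin: at the blade tip, on the centre line. Its z axis runs along it, from the tip to the handle's end (up at the start). Grip it across any two opposite sides, anywhere along it.
- file_e: Hand file, wooden handle, 135 mm long, 18 x 21 mm thick (x, y), 80 g, standing in a socket of the stand, handle up, blade tip 10 mm above the bench; absent in some starts. Origin: at the blade tip, on the centre line. Its z axis runs along it, from the tip to the handle's end (up at the start). Grip it across any two opposite sides, anywhere along it.

How it is judged:
On the way, in this order (a step that is already met when the one before it is completed fails the run):
1. the lid stands open by itself against its stop, untouched (value of joint lid above 1.7 rad and contact force between the fingers and anything else below 0.3 N), for 0.4 s.
2. every file present and the oilstone are inside the case, let go (x of file_a in the frame of case between -0.098 and 0.098 m and y of file_a in the frame of case between -0.11 and 0.11 m and z of file_a in the frame of case between 0 and 0.062 m and x of file_b in the frame of case between -0.098 and 0.098 m and y of file_b in the frame of case between -0.11 and 0.11 m and z of file_b in the frame of case between 0 and 0.062 m and x of file_c in the frame of case between -0.098 and 0.098 m and y of file_c in the frame of case between -0.11 and 0.11 m and z of file_c in the frame of case between 0 and 0.062 m and x of file_d in the frame of case between -0.098 and 0.098 m and y of file_d in the frame of case between -0.11 and 0.11 m and z of file_d in the frame of case between 0 and 0.062 m and x of file_e in the frame of case between -0.098 and 0.098 m and y of file_e in the frame of case between -0.11 and 0.11 m and z of file_e in the frame of case between 0 and 0.062 m and x of stone in the frame of case between -0.098 and 0.098 m and y of stone in the frame of case between -0.11 and 0.11 m and z of stone in the frame of case between 0 and 0.062 m and contact force between the fingers and file_a below 0.3 N and contact force between the fingers and file_b below 0.3 N and contact force between the fingers and file_c below 0.3 N and contact force between the fingers and file_d below 0.3 N and contact force between the fingers and file_e below 0.3 N and contact force between the fingers and stone below 0.3 N), for 0.2 s.
At the end, for the whole second after the job is handed in: Every file present and the oilstone are inside the case (their origins within its walls and below its rim), and the lid is shut to within 0.05 rad (x of file_a in the frame of case between -0.098 and 0.098 m and y of file_a in the frame of case between -0.11 and 0.11 m and z of file_a in the frame of case between 0 and 0.062 m and x of file_b in the frame of case between -0.098 and 0.098 m and y of file_b in the frame of case between -0.11 and 0.11 m and z of file_b in the frame of case between 0 and 0.062 m and x of file_c in the frame of case between -0.098 and 0.098 m and y of file_c in the frame of case between -0.11 and 0.11 m and z of file_c in the frame of case between 0 and 0.062 m and x of file_d in the frame of case between -0.098 and 0.098 m and y of file_d in the frame of case between -0.11 and 0.11 m and z of file_d in the frame of case between 0 and 0.062 m and x of file_e in the frame of case between -0.098 and 0.098 m and y of file_e in the frame of case between -0.11 and 0.11 m and z of file_e in the frame of case between 0 and 0.062 m and x of stone in the frame of case between -0.098 and 0.098 m and y of stone in the frame of case between -0.11 and 0.11 m and z of stone in the frame of case between 0 and 0.062 m and value of joint lid below 0.05 rad); the robot touches nothing.
Of file_a, file_b, file_c, file_d, file_e only 3 to 5 are there at a start; the rules pass over those that are not, and their reading is None.
At some moment in a run one of stone may be knocked a few centimetres aside while the robot is not near it.
Once in a run the grip may slacken for a moment while it holds something.
It also fails if it takes over 210 s, if anything falls off the work surface, if the arm or the gripper's body presses on something with over 40 N, if the wrist force passes 120 N, or if a joint passes its speed limit or range.

## Working session

There is one attempt and no reset: what is moved stays moved. The work goes in short steps, Python scripts to look and compute and a tool call to move; the robot and the scene stay as the last step left them, time stands still between calls to the robot, and variables do not carry over. Pictures are saved under pics/ and viewed, at most 14 in all, crops included, and the job is handed in when it is done.

Besides the shell and the picture viewer there is one more tool, called after "Call:" as a command line: name --argument value ..., lists and objects as JSON in quotes. drive_tool: Moves the arm, as the interface text tells. Its arguments: {"type":"object","properties":{"steps":{"type":"string"},"claw":{"type":"number"}},"required":["steps"]}

```bash
mkdir -p pics; cat > h.py <<'E'
import numpy as np, cv2
from station import r, optics
from scipy.spatial.transform import Rotation as R
def cam(name):
    s=r.observe(); d=optics.get_image(name); K=np.array(d["K"])
    if name=="wrist":
        T=np.eye(4); T[:3,:3]=R.from_quat(s["eef_rot"]).as_matrix(); T[:3,3]=s["tcp_pos"]
        T=T@np.array(d["tool_from_camera"])
    else: T=np.array(d["extrinsics"])
    return d["frame"],K,T
def save(f,n): cv2.imwrite("pics/"+n,cv2.cvtColor(f,cv2.COLOR_RGB2BGR))
def ray(K,T,u,v,z):
    d=T[:3,:3]@np.linalg.inv(K)@[u,v,1]; o=T[:3,3]
    return o+d*(z-o[2])/d[2]
def proj(K,T,p):
    q=np.linalg.inv(T)@np.append(p,1); q=K@q[:3]; return q[:2]/q[2]
E
python3 - <<'E'
from h import *
s=r.observe(); print(s,r.tip_reach)
for n in("top","scene"):
    f,K,T=cam(n); save(f,n+"0.png"); print(n,K.round(1).tolist(),T.round(3).tolist())
    np.savez("pics/"+n,f=f,K=K,T=T)
E
```

```text
{'clock': 0.0, 'q': array([-9.82297926e-01,  4.07964787e-02,  8.37799036e-02, -4.65507998e-04,
       -1.61551544e+00, -3.33706860e-01]), 'dq': array([-2.58235160e-05,  9.98477360e-04,  3.17222888e-04, -2.28998707e-03,
       -5.12246452e-04,  9.94668310e-04]), 'joint_efforts': array([ 6.62853945e-04, -3.68192518e+01,  3.47416377e+01,  6.93222016e+00,
       -5.26101328e-03, -3.48826836e-05]), 'tcp_pos': array([ 0.15122328, -0.58028976,  0.23827018]), 'eef_rot': array([-1.27061520e-01,  9.91894431e-01,  8.80668490e-04, -1.77889033e-04]), 'wrist_force': array([ 0.48024864,  0.02374268, -0.56985397]), 'ft_torque': array([-0.04311393, -0.03323483,  0.02637675]), 'grip_force': 0.0, 'opening': 0.08542016059594998} 0.008
top [[535.6, 0.0, 279.3], [0.0, 535.6, 202.0], [0.0, 0.0, 1.0]] [[0.012, -0.993, 0.121, 0.435], [-1.0, -0.012, 0.003, 0.068], [-0.002, -0.121, -0.993, 1.12], [0.0, 0.0, 0.0, 1.0]]
scene [[476.7, 0.0, 287.3], [0.0, 476.7, 207.3], [0.0, 0.0, 1.0]] [[0.949, -0.137, 0.283, 0.324], [-0.314, -0.405, 0.859, -0.656], [-0.004, -0.904, -0.427, 0.463], [0.0, 0.0, 0.0, 1.0]]
```

View pics/top0.png

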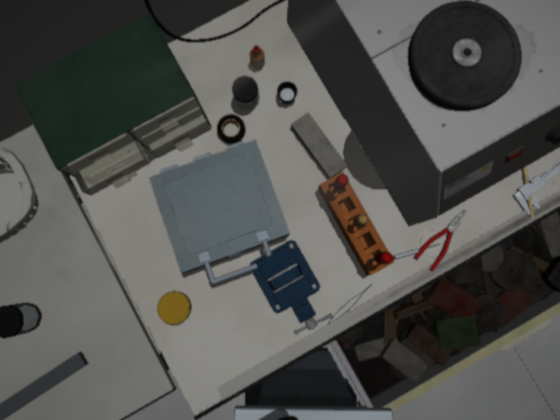

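View pics/scene0.png

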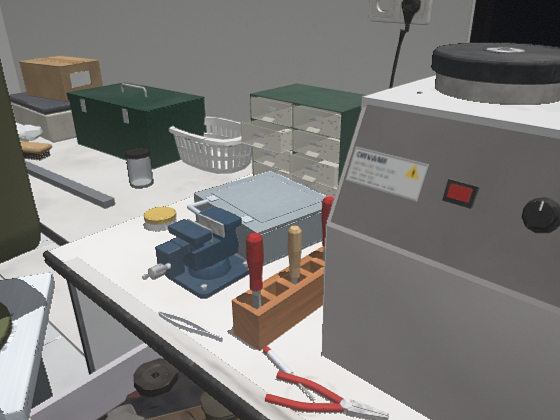

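The top view shows the case at about (220,205) with its handle bar running from (212,281) to (262,265). The vice is at (287,278), the stone at (318,145), and the stand spans (335,180) to (380,262), with red files at both ends and one wooden file in the middle. I'll zoom in and measure.

```bash
python3 - <<'E'
from h import *
d=np.load("pics/top.npz"); f,K,T=d["f"],d["K"],d["T"]
c=f[110:310,140:410]
g=np.clip(c.astype(float)*1.6,0,255).astype(np.uint8)
save(cv2.resize(g,None,fx=2.96,fy=2.96,interpolation=cv2.INTER_CUBIC),"crop0.png")
hsv=cv2.cvtColor(f,cv2.COLOR_RGB2HSV)
print("case",[ray(K,T,*p,.067)[:2].round(3).tolist() for p in((151,181),(258,142),(287,237),(184,272))])
print("bar",[ray(K,T,*p,.07)[:2].round(3).tolist() for p in((212,281),(255,268))])
# stand: orange mask
m=cv2.inRange(hsv,(5,110,60),(18,255,255)); m[:160]=0;m[290:]=0;m[:,:310]=0;m[:,400:]=0
m=cv2.morphologyEx(m,cv2.MORPH_CLOSE,np.ones((9,9)))
cs=max(cv2.findContours(m,0,2)[0],key=cv2.contourArea); bx=cv2.boxPoints(cv2.minAreaRect(cs)); print("stand px",bx.round().tolist(),[ray(K,T,*p,.06)[:2].round(3).tolist() for p in bx])
m=cv2.inRange(f,(50,50,50),(140,140,140)); m[:,:288]=0;m[:,350:]=0;m[:108]=0;m[182:]=0
m=cv2.morphologyEx(m,cv2.MORPH_OPEN,np.ones((5,5)))
for cc in cv2.findContours(m,0,2)[0]:
    b=cv2.minAreaRect(cc); bp=cv2.boxPoints(b); print("stone?",cv2.contourArea(cc),bp.round().tolist(),[ray(K,T,*p,.024)[:2].round(3).tolist() for p in bp])
mr=cv2.inRange(hsv,(0,150,60),(6,255,255))|cv2.inRange(hsv,(172,150,60),(180,255,255))
n,_,st,ce=cv2.connectedComponentsWithStats(mr)
for i in range(1,n):
    if st[i,4]>30: print("red",st[i],ce[i].round(),ray(K,T,*ce[i],.155).round(3))
E
```

```text
case [[0.602, 0.328], [0.684, 0.116], [0.494, 0.056], [0.423, 0.256]]
bar [[0.406, 0.2], [0.433, 0.118]]
stand px [[318.0, 184.0], [343.0, 171.0], [394.0, 261.0], [370.0, 275.0]] [[0.6, -0.006], [0.628, -0.054], [0.45, -0.155], [0.422, -0.108]]
stone? 1109.0 [[288.0, 131.0], [326.0, 131.0], [326.0, 181.0], [288.0, 181.0]] [[0.718, 0.056], [0.719, -0.024], [0.613, -0.024], [0.612, 0.055]]
stone? 2857.0 [[288.0, 108.0], [349.0, 108.0], [349.0, 175.0], [288.0, 175.0]] [[0.768, 0.056], [0.769, -0.072], [0.626, -0.072], [0.625, 0.055]]
red [338 174   9  10  71] [342. 179.] [ 0.596 -0.042  0.155]
red [415 229  37  42 276] [436. 247.] [ 0.475 -0.212  0.155]
red [382 252  12  11  95] [387. 257.] [ 0.455 -0.122  0.155]
```

View pics/crop0.png

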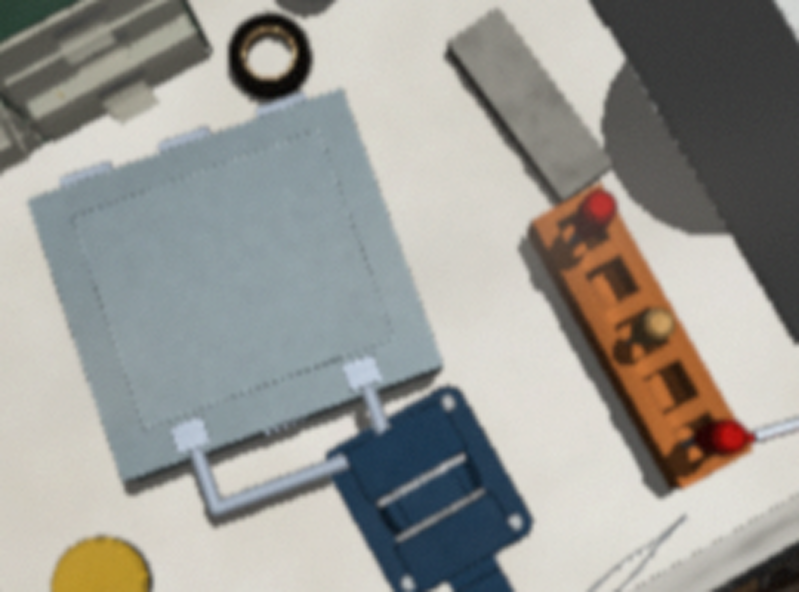

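The zoomed crop gives sharper corners. The lid's top corners are (150,178), (256,140), (289,233) and (182,273). The stone's top corners are (291,126), (308,113), (347,166) and (330,179). There are three files: red, wood and red, at sockets ±80 and 0.

```bash
python3 - <<'E'
from h import *
d=np.load("pics/top.npz"); f,K,T=d["f"],d["K"],d["T"]
o=lambda X,Y:(140+X/2.96-.3,110+Y/2.96-.3)
def pts(l,z): return np.array([ray(K,T,*o(*p),z)[:2] for p in l])
L=pts([(30,200),(343,90),(440,365),(125,482)],.067)
print("lid BL,BR,FR,FL",L.round(3).tolist(),"sides",[np.linalg.norm(L[i]-L[i-1]).round(3) for i in range(4)])
yv=(L[0]-L[1]+L[3]-L[2]);print("case y ang",np.degrees(np.arctan2(yv[1],yv[0])),"x ang",np.degrees(np.arctan2(*( (L[1]-L[2]+L[0]-L[3])[::-1]))),"c",L.mean(0))
print("bar L,seenR",pts([(215,508),(335,467)],.07).round(3).tolist())
S=pts([(447,48),(497,8),(612,165),(563,203)],.024);print("stone",S.round(3).tolist(),S.mean(0),"sides",[np.linalg.norm(S[i]-S[i-1]).round(3) for i in range(4)])
W=pts([(533,225),(597,188),(750,448),(680,488)],.06);print("stand",W.round(3).tolist(),W.mean(0),[np.linalg.norm(W[i]-W[i-1]).round(3) for i in range(4)])
print("files", pts([(600,208),(729,437)],.165).round(3).tolist(), pts([(658,323)],.145).round(3).tolist())
print("empty sockets",pts([(610,280),(672,385)],.06).round(3).tolist())
print("machine base",ray(K,T,410,225,0)[:2],ray(K,T,290,20,0)[:2]," cabinet corner z.2",ray(K,T,210,115,.2)[:2],ray(K,T,210,115,0)[:2])
d=np.load("pics/scene.npz"); f,K,T=d["f"],d["K"],d["T"]
g=f[170:360,140:350]
save(cv2.resize(g,None,fx=3.1,fy=3.1,interpolation=cv2.INTER_CUBIC),"crop1.png")
E
```

```text
lid BL,BR,FR,FL [[0.609, 0.33], [0.687, 0.121], [0.502, 0.053], [0.422, 0.26]] sides [np.float64(0.2), np.float64(0.223), np.float64(0.198), np.float64(0.221)]
case y ang 110.76772657137705 x ang 20.311204475035122 c [0.55507767 0.1911569 ]
bar L,seenR [[0.406, 0.2], [0.433, 0.122]]
stone [[0.729, 0.05], [0.759, 0.015], [0.646, -0.067], [0.619, -0.032]] [ 0.68815206 -0.00849304] sides [np.float64(0.138), np.float64(0.046), np.float64(0.139), np.float64(0.044)]
stand [[0.597, -0.009], [0.623, -0.052], [0.449, -0.153], [0.422, -0.107]] [ 0.52316066 -0.08009721] [np.float64(0.2), np.float64(0.05), np.float64(0.201), np.float64(0.054)]
files [[0.592, -0.042], [0.454, -0.119]] [[0.524, -0.08]]
empty sockets [[0.561, -0.061], [0.491, -0.102]]
machine base [ 0.52573272 -0.20221863] [0.97394457 0.05352181]  cabinet corner z.2 [0.69981615 0.19564454] [0.75745877 0.22329531]
```

View pics/crop1.png

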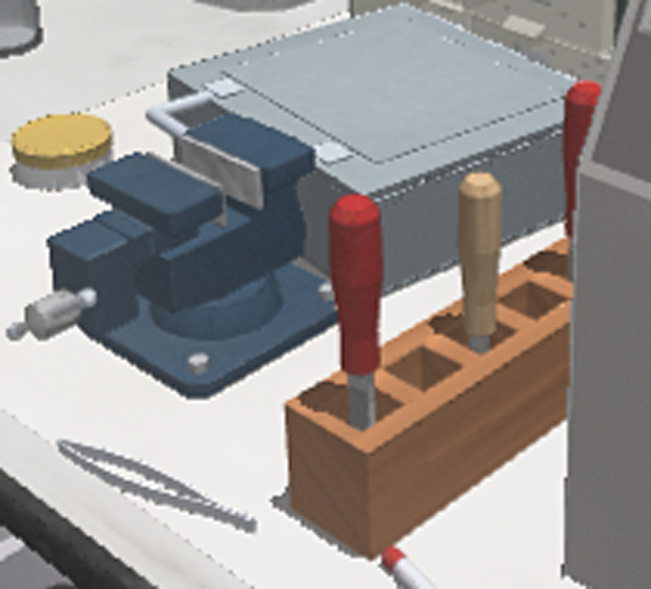

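The scene crop shows the vice's rear jaw at (190–315,115–180), hiding the right end of the bar, with the bar's left end at about (155,115). I'll triangulate the vice and cabinet heights.

```bash
python3 - <<'E'
from h import *
a=np.load("pics/top.npz"); b=np.load("pics/scene.npz")
P=lambda d:d["K"]@np.linalg.inv(d["T"])[:3]
def tri(p,q):
    X=cv2.triangulatePoints(P(a),P(b),np.array(p,float),np.array(q,float)).ravel();X=X[:3]/X[3]
    print(X.round(3),"res",(proj(a["K"],a["T"],X)-p).round(1))
o=lambda X,Y:(140+X/2.96-.3,110+Y/2.96-.3)
s=lambda X,Y:(140+X/3.1,170+Y/3.1)
tri(o(380,497),s(178,135)); tri(o(465,455),s(263,172)); tri(o(215,508),s(153,112)); tri((192,95),(363,97)); tri(o(440,365),s(365,192))
# plan footprint of bar right end in top px
print(proj(a["K"],a["T"],[.433+.0,.122,.07]))
E
```

```text
[0.412 0.091 0.104] res [-0.3  1.9]
[0.443 0.037 0.102] res [ 0.1 -0.3]
[0.406 0.2   0.071] res [-0.   0.2]
[0.741 0.211 0.251] res [  5.4 -12.3]
[0.502 0.053 0.072] res [ 0.1 -0.4]
[252.70413266 267.72674206]
```

Call:
drive_tool --steps "0 0 -0.06 0; 0 0 -0.04 0; 0 0 0 -0.18; 0 0 0 -0.18; 0 0 0 -0.18; 0 0 0 -0.18; 0 0 0 -0.18; 0 0 0 -0.18"

```text
clock: 1.1
tcp_pos: [0.1513, -0.5805, 0.3387]
eef_rot: [-0.621, 0.784, 0.001, 0.0]
wrist_force: [-0.1, -0.9, 0.9]
opening: 0.0856
grip_force: 0.0
```

Call:
drive_tool --steps "0 0 0 -0.147; 0 0 0 -0.147; 0 0 0 -0.147; 0 0 0 -0.147; -0.033 -0.047 0 0; -0.033 -0.047 0 0; -0.033 -0.047 0 0; -0.033 -0.047 0 0"

```text
clock: 2.1
tcp_pos: [0.2828, -0.3902, 0.3389]
eef_rot: [0.82, -0.572, -0.0, -0.0]
wrist_force: [1.1, -0.7, -0.6]
opening: 0.0854
grip_force: 0.0
```

Call:
drive_tool --steps "-0.033 -0.047 0 0; -0.033 -0.047 0 0; -0.033 -0.047 0 0; -0.053 -0.026 0 0; -0.053 -0.026 0 0; -0.053 -0.026 0 0; -0.053 -0.026 0 0; -0.053 -0.026 0 0"

```text
clock: 3.1
tcp_pos: [0.4107, 0.0452, 0.3393]
eef_rot: [0.82, -0.572, -0.0, -0.0]
wrist_force: [2.0, -0.2, -0.4]
opening: 0.0854
grip_force: 0.0
```

Call:
drive_tool --steps "-0.053 -0.026 0.04 0; -0.053 -0.026 0.04 0; 0 0 0.04 0; 0 0 0 0"

```text
clock: 3.6
tcp_pos: [0.4205, 0.1459, 0.2259]
eef_rot: [0.82, -0.572, -0.001, 0.003]
wrist_force: [-0.6, 0.3, 1.0]
opening: 0.0853
grip_force: 0.0
```

```bash
python3 - <<'E'
from h import *
f,K,T=cam("wrist"); save(f,"w0.png"); np.savez("pics/w0",f=f,K=K,T=T); print(T.round(3).tolist(),K[0,0])
print("bar L pred",proj(K,T,[.406,.2,.07]),"R",proj(K,T,[.446,.087,.07]))
E
```

```text
[[-0.938, -0.331, -0.1, 0.446], [-0.345, 0.903, 0.254, 0.081], [0.007, 0.273, -0.962, 0.362], [0.0, 0.0, 0.0, 1.0]] 308.4859751872489
bar L pred [277.54145221 250.48045941] R [278.57877292 129.02644287]
```

View pics/w0.png

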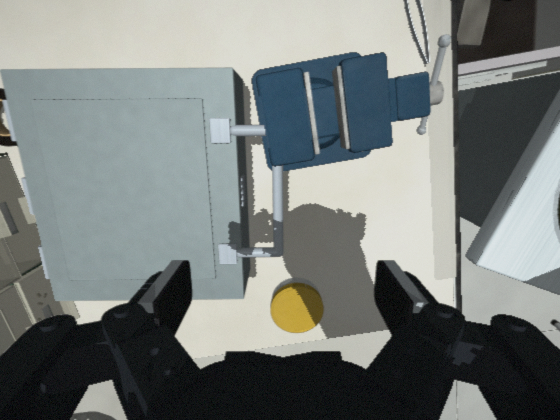

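The wrist view shows the bar from its corner at (278,252) up to the vice jaw's edge at (278,165), which matches the prediction. The jaw spans (255–310, 70–167). I'll check whether it really overlaps the bar.

```bash
python3 - <<'E'
from h import *
d=np.load("pics/w0.npz");K,T=d["K"],d["T"]
C=np.array([.555,.191]);a=np.radians(20.5);ex=np.array([np.cos(a),np.sin(a)]);ey=np.array([-ex[1],ex[0]])
def cf(u,v,z): p=ray(K,T,u,v,z)[:2]-C; print((u,v,z),"case",(p@ex).round(3),(p@ey).round(3))
cf(278,252,.07);cf(278,167,.07)
for z in(.07,.104): cf(265,167,z);cf(320,158,z);cf(255,75,z);cf(303,70,z)
cf(252,130,.07); cf(236,130,.07)
E
```

```text
(278, 252, 0.07) case -0.137 0.062
(278, 167, 0.07) case -0.138 -0.025
(265, 167, 0.07) case -0.125 -0.025
(320, 158, 0.07) case -0.177 -0.033
(255, 75, 0.07) case -0.118 -0.105
(303, 70, 0.07) case -0.16 -0.109
(265, 167, 0.104) case -0.127 -0.029
(320, 158, 0.104) case -0.173 -0.036
(255, 75, 0.104) case -0.121 -0.1
(303, 70, 0.104) case -0.158 -0.104
(252, 130, 0.07) case -0.114 -0.059
(236, 130, 0.07) case -0.1 -0.059
```

Call:
drive_tool --steps "-0.02 -0.005 0.03 0; 0 0 0.03 0; 0 0 0.03 0; 0 0 0.02 0; 0 0 0 0; 0 0 0 0" --claw 0.022

```text
clock: 4.4
tcp_pos: [0.4207, 0.1669, 0.1218]
eef_rot: [0.82, -0.573, 0.001, -0.002]
wrist_force: [0.2, 0.6, -0.3]
opening: 0.0218
grip_force: 0.0
```

```bash
python3 - <<'E'
from h import *
f,K,T=cam("wrist"); save(f[120:],"w1.png"); print(r.observe()["tcp_pos"],r.observe()["opening"])
E
```

```text
[0.42063522 0.16698938 0.12157401] 0.022115808959868467
```

View pics/w1.png

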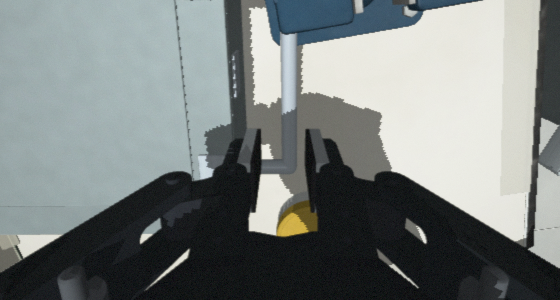

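The fingers at (250,160) and (315,160) straddle the bar at u=289. I need a 3 mm shift to the front, then go down and grip.

Call:
drive_tool --steps "0 0.003 0.029 0; 0 0 0.028 0; 0 0 0 0; 0 0 0 0"

```text
clock: 4.95
tcp_pos: [0.4178, 0.1661, 0.0643]
eef_rot: [0.82, -0.572, 0.001, -0.001]
wrist_force: [-0.1, 0.1, 0.0]
opening: 0.0218
grip_force: 0.0
```

Call:
drive_tool --steps "0 0 0 0; 0 0 0 0; 0 0 0 0; 0 0 0 0" --claw 0.0

```text
clock: 5.45
tcp_pos: [0.4173, 0.1661, 0.0643]
eef_rot: [0.82, -0.572, 0.0, -0.001]
wrist_force: [-4.6, 0.6, 5.0]
opening: 0.0076
grip_force: 58.7
```

Call:
drive_tool --steps "0 -0.001 -0.018 0; 0 -0.002 -0.018 0; 0 0 0 0"

```text
clock: 5.82
tcp_pos: [0.4204, 0.1673, 0.1006]
eef_rot: [0.82, -0.572, 0.0, -0.001]
wrist_force: [2.2, 1.3, -2.2]
opening: 0.0076
grip_force: 58.7
```

Call:
drive_tool --steps "0 -0.008 -0.035 0; 0 -0.0132 -0.0335 0; 0 -0.018 -0.0311 0; 0 -0.0225 -0.0281 0; 0 0 0 0"

```text
clock: 6.45
tcp_pos: [0.4787, 0.1892, 0.2264]
eef_rot: [0.82, -0.572, -0.0, -0.001]
wrist_force: [-0.1, 3.2, -2.4]
opening: 0.008
grip_force: 43.0
```

Call:
drive_tool --steps "0 -0.0264 -0.0244 0; 0 -0.0298 -0.0202 0; 0 -0.0324 -0.0155 0; 0 -0.0344 -0.0105 0; 0 0 0 0"

```text
clock: 7.08
tcp_pos: [0.5945, 0.2324, 0.2978]
eef_rot: [0.82, -0.572, 0.0, -0.002]
wrist_force: [-2.4, 4.2, 4.3]
opening: 0.0074
grip_force: 60.4
```

Call:
drive_tool --steps "0 -0.0356 -0.0052 0; 0 -0.024 -0.0005 0; 0 -0.012 0.001 0; 0 0 0 0"

```text
clock: 7.58
tcp_pos: [0.661, 0.2558, 0.3031]
eef_rot: [0.82, -0.572, 0.001, -0.002]
wrist_force: [-0.9, 2.8, 7.0]
opening: 0.0072
grip_force: 60.8
```

Call:
drive_tool --steps "0 -0.012 0.001 0; 0 0 0 0; 0 0 0 0"

```text
clock: 7.95
tcp_pos: [0.6717, 0.2594, 0.3016]
eef_rot: [0.82, -0.572, 0.001, -0.001]
wrist_force: [-0.1, 12.9, 5.9]
opening: 0.0074
grip_force: 62.9
```

Call:
drive_tool --steps "0 0 0 0; 0 0 0 0; 0 0 0 0; 0 0 0 0" --claw 0.085

```text
clock: 8.45
tcp_pos: [0.6714, 0.259, 0.2999]
eef_rot: [0.82, -0.572, -0.0, 0.0]
wrist_force: [-0.8, 0.6, -0.2]
opening: 0.079
grip_force: 0.0
```

```bash
python3 - <<'E'
from h import *
f,K,T=cam("wrist"); g,_,_=cam("scene"); save(np.hstack([f[:,:400],g[60:,100:500].repeat(1,0) if 0 else cv2.resize(g[60:340,100:480],(400,420))]),"w2.png"); s=r.observe(); print(s["tcp_pos"],s["wrist_force"],s["opening"],s["q"])
E
```

```text
[0.67147218 0.25904624 0.30013351] [ 0.69941236 -0.23619362  1.17572644] 0.08503945650518821 [ 6.44695498e-01  3.93460074e-01  6.04871923e-01 -8.02549062e-05
 -1.78241959e+00 -2.92802172e-01]
```

View pics/w2.png

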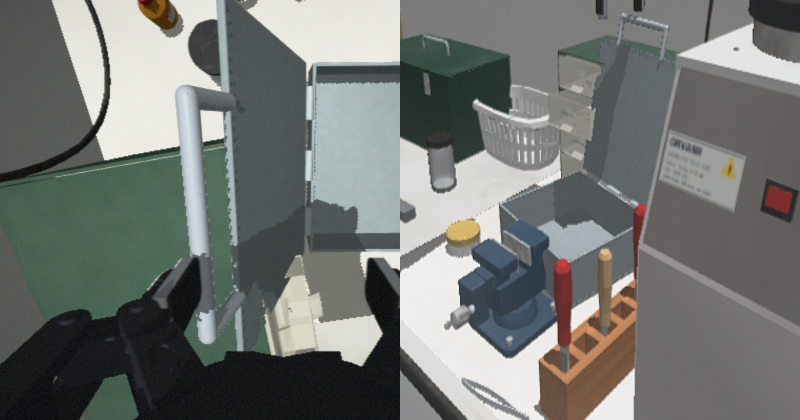

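The lid stands open with the bar between the fingers, close to the far one at about (190,265). I'll lift off it now.

Call:
drive_tool --steps "0 0 -0.02 0; 0 0 -0.02 0; 0 0 -0.015 0; 0 0.03 0 0; 0 0.05 0 0; 0 0 0 0; 0 0 0 0; 0 0 0 0"

```text
clock: 9.55
tcp_pos: [0.5971, 0.232, 0.3549]
eef_rot: [0.82, -0.572, -0.0, 0.0]
wrist_force: [-0.1, -0.1, 0.0]
opening: 0.0848
grip_force: 0.0
```

```bash
python3 - <<'E'
from h import *
a,b=cam("top"),cam("scene")
np.savez("pics/top1",f=a[0]); s=r.observe(); print(s["tcp_pos"],s["wrist_force"])
g=b[0][50:330,160:440]; t=a[0][90:300,120:400]
save(np.hstack([cv2.resize(g,(400,400)),cv2.resize(t,(400,400))]),"c2.png")
E
```

```text
[0.59711654 0.23197902 0.35457231] [ 0.82089732 -0.30741089 -0.31340689]
```

View pics/c2.png

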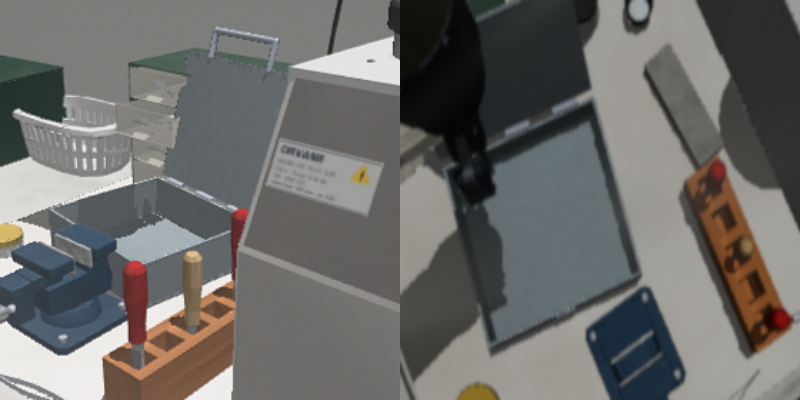

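Lid stays open: the scene half shows it upright and the case empty. Next is the stone, at (685,110) in the right half and not displaced.

Call:
drive_tool --steps "0 0.02 0 0.184; 0 0.02 0 0.184; 0 0 0 0.184; 0 0 0 0.184; 0 0 0 0.184; 0 0 0 0.184; 0 0 0 0.184; 0 0 0 0"

```text
clock: 10.65
tcp_pos: [0.5584, 0.2216, 0.3548]
eef_rot: [-0.313, 0.95, -0.0, -0.0]
wrist_force: [-0.1, -0.1, 0.0]
opening: 0.0848
grip_force: 0.0
```

```bash
cat >> h.py <<'E'
C=np.array([.555,.191]); a_=np.radians(20.5); ex=np.array([np.cos(a_),np.sin(a_)]); ey=np.array([-ex[1],ex[0]])
def go(x,y,z,yaw):
    s=r.observe(); M=R.from_quat(s["eef_rot"]).as_matrix(); d=np.array([x,y,z])-s["tcp_pos"]
    cur=np.degrees(np.arctan2(M[1,1],M[0,1])); tw=(cur-yaw+180)%360-180
    b=np.radians(yaw); yv=np.array([np.cos(b),np.sin(b),0]); zv=np.array([0,0,-1.]); xv=np.cross(yv,zv)
    print("yaw",cur.round(1),"twist",np.radians(tw).round(3),"shift now",(M.T@d).round(4),"after twist",np.round([xv@d,yv@d,zv@d],4),"tcp",s["tcp_pos"].round(4),"q6",s["q"][5].round(2))
def cw(x,y): p=C+x*ex+y*ey; return p
E
python3 -c "
from h import *
go(.66,.0,.3,126.7)"
```

```text
yaw 126.5 twist -0.004 shift now [ 0.0499 -0.2386  0.0548] after twist [ 0.0509 -0.2384  0.0548] tcp [0.5584 0.2216 0.3548] q6 -1.65
```

Call:
drive_tool --steps "0.01 -0.048 0 0; 0.01 -0.048 0 0; 0.01 -0.048 0 0; 0.01 -0.048 0.02 0; 0.01 -0.046 0.03 0; 0 0 0 0"

```text
clock: 11.4
tcp_pos: [0.659, -0.0027, 0.3005]
eef_rot: [-0.312, 0.95, 0.001, -0.003]
wrist_force: [0.8, 0.6, -1.3]
opening: 0.0847
grip_force: 0.0
```

```bash
python3 - <<'E'
from h import *
f,K,T=cam("wrist"); print(r.observe()["tcp_pos"])
S=np.array([[.729,.05],[.759,.015],[.646,-.067],[.619,-.032]])
px=[proj(K,T,[*p,.024]) for p in S]; print(np.round(px).tolist())
np.savez("pics/w3",f=f,K=K,T=T); save(f,"w3.png")
g=cv2.cvtColor(f,cv2.COLOR_RGB2HSV); c=proj(K,T,[.688,-.008,.024]); print(c, g[int(c[1])-3:int(c[1])+3,int(c[0])-3:int(c[0])+3].reshape(-1,3).mean(0))
E
```

```text
[ 0.6590056  -0.00138575  0.3028408 ]
[[283.0, 238.0], [251.0, 240.0], [248.0, 140.0], [282.0, 139.0]]
[266.3665074  191.66294221] [ 29.83333333  17.33333333 175.16666667]
```

View pics/w3.png

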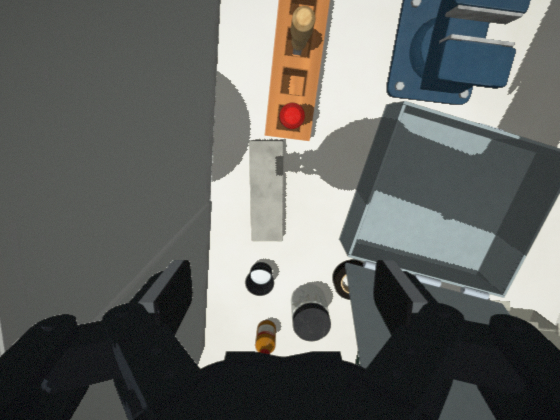

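The stone is at (250–285,140–241), within 2 px of the prediction, and square to the jaws. Going down on it.

```bash
python3 -c "
from h import *
go(.688,-.009,.014,126.7)"
```

```text
yaw 126.4 twist -0.005 shift now [-0.0198 -0.0238  0.2887] after twist [-0.0187 -0.0234  0.2888] tcp [ 0.659  -0.0014  0.3028] q6 -1.24
```

Call:
drive_tool --steps "-0.019 -0.023 0.04 0; 0 0 0.05 0; 0 0 0.05 0; 0 0 0.05 0; 0 0 0.04 0; 0 0 0.03 0; 0 0 0 0" --claw 0.07

```text
clock: 12.32
tcp_pos: [0.6866, -0.0062, 0.0432]
eef_rot: [-0.314, 0.95, 0.0, -0.002]
wrist_force: [-0.3, 0.3, 0.9]
opening: 0.0699
grip_force: 0.0
```

Call:
drive_tool --steps "0 0 0.014 0; 0 0 0.013 0; 0 0 0 0"

```text
clock: 12.7
tcp_pos: [0.6871, -0.0071, 0.017]
eef_rot: [-0.312, 0.95, 0.0, -0.001]
wrist_force: [-0.5, -0.7, -0.7]
opening: 0.07
grip_force: 0.0
```

Call:
drive_tool --steps "0 0 0 0; 0 0 0 0; 0 0 0 0; 0 0 0 0" --claw 0.03

```text
clock: 13.2
tcp_pos: [0.6884, -0.0072, 0.0194]
eef_rot: [-0.312, 0.95, -0.0, 0.001]
wrist_force: [-0.2, 1.1, 5.2]
opening: 0.0435
grip_force: 64.5
```

Call:
drive_tool --steps "0 0 -0.02 0; 0 0 -0.05 0; 0 0 -0.05 0; 0 0 -0.05 0; 0 0 -0.05 0; 0 0 0 0"

```text
clock: 13.95
tcp_pos: [0.689, -0.0076, 0.245]
eef_rot: [-0.312, 0.95, -0.001, 0.004]
wrist_force: [0.9, 0.6, -2.4]
opening: 0.0435
grip_force: 63.7
```

Call:
drive_tool --steps "0 0 0 -0.185; 0 0 0 -0.185; 0 0 0 -0.185; 0 0 0 -0.185; 0 0 0 -0.185; 0 0 0 -0.185; 0 0 0 -0.183; 0 0 0 0"

```text
clock: 14.95
tcp_pos: [0.6873, -0.0071, 0.2371]
eef_rot: [0.821, -0.571, -0.001, 0.001]
wrist_force: [0.2, 0.0, -2.2]
opening: 0.0436
grip_force: 63.7
```

```bash
python3 -c "
from h import *
go(*cw(-.053,0),.08,200.5); print(r.observe()['grip_force'])"
```

```text
yaw -159.6 twist -0.002 shift now [-0.2315  0.1077  0.1575] after twist [-0.2319  0.1075  0.1571] tcp [ 0.6873 -0.0071  0.2371] q6 0.08
63.654359579086304
```

Call:
drive_tool --steps "-0.046 0.022 0 0; -0.046 0.022 0 0; -0.046 0.022 0 0; -0.046 0.022 0 0; -0.047 0.02 0 0; 0 0 0.05 0; 0 0 0.05 0; 0 0 0.03 0"

```text
clock: 15.95
tcp_pos: [0.5041, 0.171, 0.1049]
eef_rot: [0.82, -0.572, -0.001, 0.002]
wrist_force: [-0.6, 0.7, -1.2]
opening: 0.0434
grip_force: 63.6
```

```bash
python3 -c "
from h import *
go(*cw(-.053,0),.027,200.5); print(r.observe()['grip_force'])"
```

```text
yaw -159.8 twist -0.005 shift now [-0.0009 -0.0019  0.0779] after twist [-0.0009 -0.0016  0.0779] tcp [0.5041 0.171  0.1049] q6 -0.35
63.59461069107056
```

Call:
drive_tool --steps "-0.001 -0.002 0.03 0; 0 0 0.03 0; 0 0 0.017 0; 0 0 0 0"

```text
clock: 16.45
tcp_pos: [0.507, 0.1728, 0.0307]
eef_rot: [0.821, -0.571, -0.0, 0.001]
wrist_force: [-0.0, 0.5, -1.2]
opening: 0.0428
grip_force: 63.7
```

Call:
drive_tool --steps "0 0 0 0; 0 0 0 0; 0 0 0 0" --claw 0.052

```text
clock: 16.82
tcp_pos: [0.5077, 0.1734, 0.0321]
eef_rot: [0.821, -0.57, 0.0, -0.001]
wrist_force: [-0.6, 0.1, 0.5]
opening: 0.0519
grip_force: 0.0
```

Call:
drive_tool --steps "0 0 -0.02 0; 0 0 -0.04 0; 0 0 -0.05 0; 0 0 -0.05 0; 0 0 -0.05 0; 0 0 0 0"

```text
clock: 17.58
tcp_pos: [0.5089, 0.1736, 0.2469]
eef_rot: [0.821, -0.57, 0.002, -0.004]
wrist_force: [0.4, -0.1, -0.7]
opening: 0.052
grip_force: 0.0
```

```bash
python3 -c "
from h import *
go(.592,-.042,.24,209.5)"
```

```text
yaw -159.6 twist -0.158 shift now [ 0.231  -0.0026  0.0066] after twist [0.2286 0.0338 0.0069] tcp [0.5089 0.1736 0.2469] q6 -0.35
```

Call:
drive_tool --steps "0.04 0 -0.02 -0.158; 0.04 0.012 -0.02 0; 0.04 0.012 -0.02 0; 0.02 0.01 0 0; 0 0 0 0"

```text
clock: 18.2
tcp_pos: [0.541, 0.0307, 0.301]
eef_rot: [0.863, -0.505, -0.0, -0.0]
wrist_force: [0.4, -0.4, -0.6]
opening: 0.0519
grip_force: 0.0
```

```bash
cat > files.py <<'E'
from h import *
f,K,T=cam("wrist"); save(f,"w_files.png")
hsv=cv2.cvtColor(f,cv2.COLOR_RGB2HSV)
for p,z in(((.592,-.042),.165),((.524,-.080),.145),((.454,-.119),.165)): print("pred",p,proj(K,T,[*p,z]).round())
mr=cv2.inRange(hsv,(0,150,50),(6,255,255))|cv2.inRange(hsv,(172,150,50),(180,255,255))
n,l,st,ce=cv2.connectedComponentsWithStats(mr)
for i in range(1,n):
    if st[i,4]>60:
        pts=np.argwhere(l==i)[:,::-1]; w=[ray(K,T,*p,.165)[:2] for p in ((st[i,0],ce[i,1]),(st[i,0]+st[i,2],ce[i,1]),(ce[i,0],st[i,1]),(ce[i,0],st[i,1]+st[i,3]))]
        print("red",st[i],ce[i].round(1),ray(K,T,*ce[i],.165).round(3),np.round(w,3).tolist())
mw=cv2.inRange(hsv,(12,60,90),(24,200,255)); mw=cv2.morphologyEx(mw,cv2.MORPH_OPEN,np.ones((3,3)))
n,l,st,ce=cv2.connectedComponentsWithStats(mw)
for i in range(1,n):
    if st[i,4]>60: print("wood",st[i],ce[i].round(1),ray(K,T,*ce[i],.145).round(3))
E
python3 files.py
```

```text
pred (0.592, -0.042) [273.  99.]
pred (0.524, -0.08) [361. 101.]
pred (0.454, -0.119) [463. 100.]
red [425   0  15  43 304] [431.4  19.8] [ 0.513 -0.153  0.165] [[0.517, -0.151], [0.507, -0.157], [0.521, -0.164], [0.503, -0.14]]
red [457   0  14  29 234] [463.8  13.1] [ 0.494 -0.169  0.165] [[0.498, -0.167], [0.489, -0.172], [0.499, -0.176], [0.487, -0.161]]
red [512   7  15  15  85] [517.7  12.5] [ 0.457 -0.19   0.165] [[0.461, -0.188], [0.451, -0.194], [0.46, -0.193], [0.453, -0.185]]
red [259  87  26  28 542] [271.6 100.1] [ 0.593 -0.041  0.165] [[0.602, -0.036], [0.583, -0.046], [0.598, -0.05], [0.587, -0.03]]
red [ 414   88   60   26 1193] [445.1 101.6] [ 0.466 -0.11   0.165] [[0.489, -0.098], [0.445, -0.122], [0.473, -0.119], [0.46, -0.103]]
wood [ 254   81  182   50 6926] [341.7 105.8] [ 0.537 -0.068  0.145]
wood [470 118  21  26 321] [479.  130.8] [ 0.416 -0.111  0.145]
```

View pics/w_files.png

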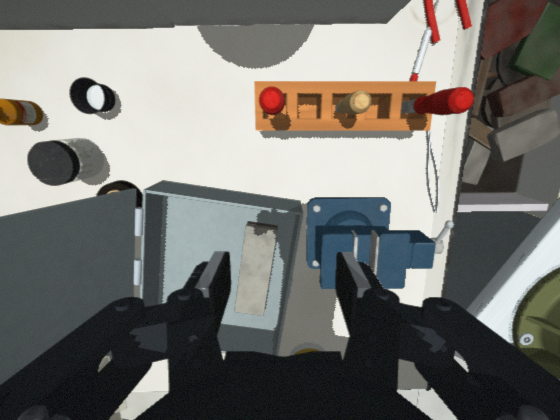

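The files' pixels (271,100), (360,101) and (463,100) match the predictions, and the stone lies in the case at (258,267). Next, grip the far red file.

```bash
python3 -c "
from h import *
go(.593,-.041,.136,209.5)"
```

```text
yaw -150.6 twist -0.001 shift now [ 0.0888 -0.0099  0.1646] after twist [ 0.0888 -0.0097  0.1647] tcp [0.5409 0.0315 0.3007] q6 0.08
```

Call:
drive_tool --steps "0.045 -0.005 0 0; 0.044 -0.005 0 0; 0 0 0.04 0; 0 0 0.04 0; 0 0 0.04 0; 0 0 0.035 0; 0 0 0.01 0; 0 0 0 0"

```text
clock: 19.25
tcp_pos: [0.5935, -0.0402, 0.1363]
eef_rot: [0.864, -0.503, -0.0, 0.0]
wrist_force: [0.3, -0.4, 0.4]
opening: 0.0521
grip_force: 0.0
```

Call:
drive_tool --steps "0 0 0 0; 0 0 0 0; 0 0 0 0; 0 0 0 0" --claw 0.01

```text
clock: 19.75
tcp_pos: [0.5942, -0.0408, 0.1381]
eef_rot: [0.864, -0.504, 0.001, -0.001]
wrist_force: [-0.8, 0.3, 6.2]
opening: 0.0222
grip_force: 59.5
```

Call:
drive_tool --steps "0 0 -0.02 0; 0 0 -0.03 0; 0 0 -0.04 0; 0 0 -0.04 0; 0 0 -0.04 0; 0 0 0 0"

```text
clock: 20.5
tcp_pos: [0.5943, -0.041, 0.3114]
eef_rot: [0.864, -0.504, 0.003, -0.002]
wrist_force: [0.3, -0.3, -1.5]
opening: 0.0219
grip_force: 58.9
```

```bash
python3 -c "
from h import *
go(*cw(.06,.09),.25,200.5)"
```

```text
yaw -150.5 twist 0.157 shift now [-0.301  -0.1528  0.0616] after twist [-0.3211 -0.1044  0.0614] tcp [ 0.5943 -0.041   0.3114] q6 0.25
```

```bash
python3 -c "
from h import *
print(cw(.06,-.15)); go(*cw(.06,-.15),.142,200.5)"
```

```text
[0.66373144 0.07151161]
yaw -150.5 twist 0.157 shift now [-0.0643 -0.1146  0.17  ] after twist [-0.0811 -0.1044  0.1694] tcp [ 0.5943 -0.041   0.3114] q6 0.25
```

Call:
drive_tool --steps "0 0 0 0.157; -0.04 -0.052 0 0; -0.041 -0.052 0 0; 0 0 0.05 0; 0 0 0.05 0; 0 0 0.04 0; 0 0 0.029 0; 0 0 0 0"

```text
clock: 21.5
tcp_pos: [0.6572, 0.0656, 0.1337]
eef_rot: [0.822, -0.57, -0.002, 0.002]
wrist_force: [-0.2, -0.3, -0.6]
opening: 0.0221
grip_force: 59.2
```

Call:
drive_tool --steps "-0.015 0 0 0; -0.015 0 0 0; -0.015 0 0 0; -0.015 0 0 0; 0 0 0 0"

```text
clock: 22.12
tcp_pos: [0.638, 0.1225, 0.1387]
eef_rot: [0.822, -0.569, 0.001, -0.0]
wrist_force: [-0.2, -3.5, 2.8]
opening: 0.0224
grip_force: 59.5
```

Call:
drive_tool --steps "-0.015 0 0 0; -0.015 0 0 0; -0.015 0 0 0; -0.015 0 0 0; -0.012 0 0 0; 0 0 0 0"

```text
clock: 22.88
tcp_pos: [0.6129, 0.1902, 0.1387]
eef_rot: [0.822, -0.57, 0.0, -0.001]
wrist_force: [-1.4, -1.4, 3.2]
opening: 0.0227
grip_force: 59.3
```

```bash
python3 - <<'E'
from h import *
b=cam("scene")[0]; w=cam("wrist")[0]; save(np.hstack([cv2.resize(b[40:320,160:440],(400,400)),cv2.resize(w,(400,300),interpolation=3)[0:400] if 0 else cv2.copyMakeBorder(cv2.resize(w,(400,300)),0,100,0,0,0)]),"s3.png")
E
```

```text
(no output)
```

View pics/s3.png

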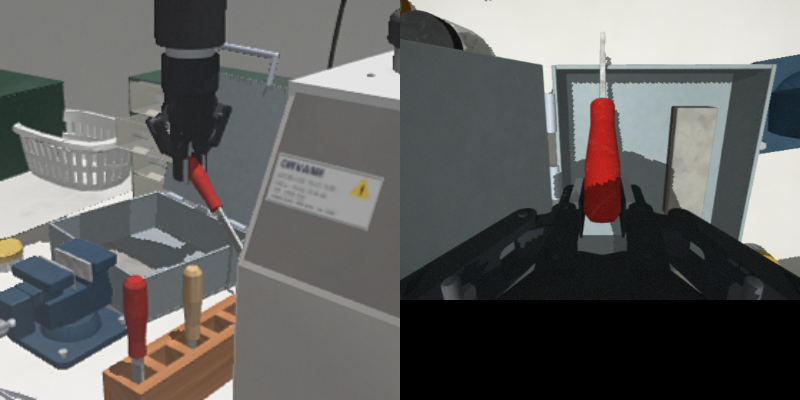

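The scene shows the file leaning about 45° with its tip still at the case's right rim. The wrist view shows the file in line with the case's length. I'll carry on over the rim and press it flat.

Call:
drive_tool --steps "-0.015 0 0 0; -0.015 0 0 0; -0.015 0 0 0; -0.015 0 0 0; -0.015 0 0 0; 0 0 0.012 0; 0 0 0.012 0; 0 0 0 0"

```text
clock: 23.98
tcp_pos: [0.5857, 0.2589, 0.1109]
eef_rot: [0.822, -0.57, -0.001, 0.002]
wrist_force: [0.2, -0.8, -0.0]
opening: 0.0224
grip_force: 58.8
```

Call:
drive_tool --steps "0 0 0.012 0; 0 0 0.012 0; 0 0 0.012 0; 0 0 0.012 0; 0 0 0.012 0; 0 0 0.01 0; 0 0 0 0"

```text
clock: 24.85
tcp_pos: [0.587, 0.2606, 0.0439]
eef_rot: [0.822, -0.569, 0.001, -0.001]
wrist_force: [0.1, 2.2, 4.7]
opening: 0.0222
grip_force: 63.4
```

Call:
drive_tool --steps "0 0 0.008 0; 0 0 0 0"

```text
clock: 25.1
tcp_pos: [0.587, 0.2602, 0.036]
eef_rot: [0.822, -0.57, 0.0, -0.001]
wrist_force: [0.7, 2.3, 3.6]
opening: 0.0225
grip_force: 64.4
```

Call:
drive_tool --steps "0 0 0 0; 0 0 0 0; 0 0 -0.02 0; 0 0 -0.04 0; 0 0 -0.05 0; 0 0 -0.05 0; 0 0 -0.04 0; 0 0 0 0" --claw 0.042

```text
clock: 26.1
tcp_pos: [0.5877, 0.2598, 0.2417]
eef_rot: [0.822, -0.57, 0.002, -0.004]
wrist_force: [0.7, 0.0, 0.1]
opening: 0.0421
grip_force: 0.0
```

```bash
python3 - <<'E'
from h import *
go(.524,-.08,.24,209.5)
f,K,T=cam("top"); hsv=cv2.cvtColor(f,cv2.COLOR_RGB2HSV)
mr=cv2.inRange(hsv,(0,130,40),(7,255,255))|cv2.inRange(hsv,(172,130,40),(180,255,255))
n,_,st,ce=cv2.connectedComponentsWithStats(mr)
for i in range(1,n):
    if st[i,4]>30:
        p=ray(K,T,*ce[i],.015)[:2]-C; print("red",st[i],ce[i].round(),"case",(p@ex).round(3),(p@ey).round(3))
E
```

```text
yaw -159.5 twist -0.157 shift now [ 0.296   0.1786 -0.0003] after twist [0.2644 0.2228 0.0017] tcp [0.5877 0.2598 0.2417] q6 -0.37
red [253  46   7   7  39] [256.  50.] case 0.3 -0.181
red [509 150  12  11  55] [515. 155.] case -0.102 -0.615
red [182 179  38  20 333] [199. 188.] case 0.055 0.03
red [415 229  37  42 306] [437. 247.] case -0.225 -0.389
red [380 252  15  12 124] [386. 257.] case -0.21 -0.284
red [436 280  20  18 189] [445. 289.] case -0.31 -0.373
red [501 292   9  16  58] [505. 299.] case -0.37 -0.481
red [436 294  37  14 186] [458. 301.] case -0.342 -0.39
red [462 309  12   7  45] [468. 313.] case -0.37 -0.399
```

Call:
drive_tool --steps "0 0 0 -0.157; 0.044 0.037 0 0; 0.044 0.037 0 0; 0.044 0.037 0 0; 0.044 0.037 0 0; 0.044 0.037 0 0; 0.044 0.038 0 0; 0 0 0 0"

```text
clock: 27.15
tcp_pos: [0.5211, -0.0832, 0.2351]
eef_rot: [0.863, -0.506, -0.0, 0.0]
wrist_force: [0.8, 0.2, -0.0]
opening: 0.0419
grip_force: 0.0
```

```bash
python3 -c "
from h import *
go(.524,-.08,.115,209.5)"
```

```text
yaw -150.8 twist -0.005 shift now [-0.0014 -0.0042  0.1201] after twist [-0.0013 -0.0041  0.1201] tcp [ 0.5211 -0.0832  0.2351] q6 0.29
```

Call:
drive_tool --steps "-0.001 -0.004 0.03 0; 0 0 0.03 0; 0 0 0.03 0; 0 0 0.02 0; 0 0 0.01 0; 0 0 0 0"

```text
clock: 27.9
tcp_pos: [0.5253, -0.077, 0.115]
eef_rot: [0.864, -0.504, -0.0, 0.0]
wrist_force: [-0.2, -0.2, 0.8]
opening: 0.0419
grip_force: 0.0
```

Call:
drive_tool --steps "0 0 0 0; 0 0 0 0; 0 0 0 0; 0 0 0 0" --claw 0.01

```text
clock: 28.4
tcp_pos: [0.5256, -0.0773, 0.1163]
eef_rot: [0.864, -0.504, 0.001, -0.0]
wrist_force: [-2.7, -0.9, 5.2]
opening: 0.0205
grip_force: 59.0
```

Call:
drive_tool --steps "0 0 -0.02 0; 0 0 -0.03 0; 0 0 -0.04 0; 0 0 -0.04 0; 0 0 -0.04 0; 0 0 0 0.157; 0 0 0 0"

```text
clock: 29.28
tcp_pos: [0.5256, -0.0768, 0.2861]
eef_rot: [0.822, -0.569, 0.0, -0.001]
wrist_force: [1.0, -0.6, -1.3]
opening: 0.02
grip_force: 58.6
```

```bash
python3 -c "
from h import *
go(*cw(.022,-.15),.122,200.5)"
```

```text
yaw -159.4 twist 0.002 shift now [-0.0902 -0.1432  0.1644] after twist [-0.0905 -0.1433  0.1641] tcp [ 0.5256 -0.0768  0.2861] q6 0.13
```

Call:
drive_tool --steps "-0.03 -0.048 0 0; -0.03 -0.048 0 0; -0.03 -0.047 0 0; 0 0 0.05 0; 0 0 0.05 0; 0 0 0.04 0; 0 0 0.015 0; 0 0 0 0"

```text
clock: 30.28
tcp_pos: [0.6276, 0.0572, 0.1299]
eef_rot: [0.822, -0.569, -0.0, 0.001]
wrist_force: [-0.1, -0.3, -0.5]
opening: 0.0205
grip_force: 59.0
```

Call:
drive_tool --steps "-0.015 0 0 0; -0.015 0 0 0; -0.015 0 0 0; -0.015 0 0 0; -0.015 0 0 0; -0.015 0 0 0; -0.015 0 0 0; -0.015 0 0 0"

```text
clock: 31.28
tcp_pos: [0.586, 0.1693, 0.1318]
eef_rot: [0.822, -0.57, 0.002, 0.0]
wrist_force: [1.8, -5.6, 0.7]
opening: 0.0199
grip_force: 58.6
```

```bash
python3 -c "
from h import *
go(*cw(.022,.04),.122,200.5); print(r.observe()['wrist_force'])"
```

```text
yaw -159.5 twist 0.0 shift now [-0.0712 -0.0005  0.0096] after twist [-0.0712 -0.0005  0.0098] tcp [0.586  0.1693 0.1318] q6 -0.25
[ 1.84179331 -5.62854631  0.74092835]
```

Call:
drive_tool --steps "-0.015 0 0 0; -0.015 0 0 0; -0.015 0 0 0; -0.015 0 0 0; -0.016 0 0 0; 0 0 0.012 0; 0 0 0.012 0; 0 0 0 0"

```text
clock: 32.28
tcp_pos: [0.5584, 0.2401, 0.104]
eef_rot: [0.822, -0.57, -0.001, 0.002]
wrist_force: [0.3, -0.5, -0.3]
opening: 0.0201
grip_force: 58.6
```

Call:
drive_tool --steps "0 0 0.012 0; 0 0 0.012 0; 0 0 0.012 0; 0 0 0.012 0; 0 0 0.012 0; 0 0 0.004 0; 0 0 0 0"

```text
clock: 33.15
tcp_pos: [0.5604, 0.2427, 0.044]
eef_rot: [0.822, -0.569, 0.001, -0.002]
wrist_force: [-2.1, 3.9, 6.8]
opening: 0.0205
grip_force: 63.2
```

Call:
drive_tool --steps "0 0 0 0; 0 0 0 0; 0 0 -0.02 0; 0 0 -0.04 0; 0 0 -0.05 0; 0 0 -0.05 0; 0 0 -0.04 0; 0 0 0 0" --claw 0.035

```text
clock: 34.15
tcp_pos: [0.5604, 0.2411, 0.2484]
eef_rot: [0.822, -0.57, 0.002, -0.004]
wrist_force: [-0.8, 0.7, -0.0]
opening: 0.0346
grip_force: 0.0
```

```bash
python3 - <<'E'
from h import *
go(.4545,-.1175,.24,209.5)
f,K,T=cam("top"); save(cv2.resize(f[90:300,120:400],(800,600)),"t4.png")
E
```

```text
yaw -159.5 twist -0.157 shift now [0.2988 0.2248 0.006 ] after twist [0.2599 0.2688 0.0084] tcp [0.5604 0.2411 0.2484] q6 -0.38
```

View pics/t4.png

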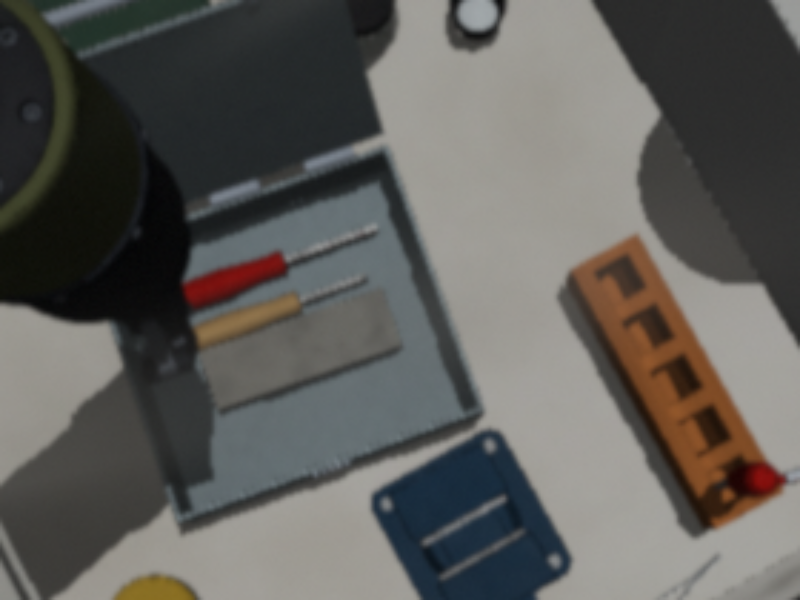

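The top view shows the two files lying well inside the case. The stone has been knocked toward them and is now centred at (305,350) in the crop, which leaves a free strip at the front. The last red file is at (760,478). I'll measure the free strip.

```bash
python3 - <<'E'
from h import *
d=np.load("pics/top.npz");K,T=d["K"],d["T"]
def cf(n,X,Y,z): p=ray(K,T,120+X*.35,90+Y*.35,z)[:2]-C; print(n,(p@ex).round(3),(p@ey).round(3))
for p in((220,410),(400,345),(385,292),(205,345)): cf("stone",*p,.028)
cf("vice base",490,432,.02); cf("front wall inner",330,455,.06); cf("file1 tip",378,229,.015); cf("wood tip",367,279,.015)
E
```

```text
stone -0.034 0.064
stone -0.034 -0.073
stone 0.006 -0.075
stone 0.014 0.059
vice base -0.114 -0.112
front wall inner -0.093 -0.002
file1 tip 0.054 -0.086
wood tip 0.022 -0.066
```

Call:
drive_tool --steps "0.043 0.045 0 -0.157; 0.043 0.045 0 0; 0.043 0.045 0 0; 0.043 0.045 0 0; 0.043 0.045 0 0; 0.043 0.044 0 0; 0 0 0 0"

```text
clock: 35.08
tcp_pos: [0.4414, -0.1159, 0.2422]
eef_rot: [0.862, -0.506, 0.0, 0.0]
wrist_force: [-0.5, 0.4, 0.1]
opening: 0.0352
grip_force: 0.0
```

```bash
python3 -c "
from h import *
go(.4545,-.118,.136,209.5)"
```

```text
yaw -150.8 twist -0.006 shift now [ 0.0082 -0.0104  0.1062] after twist [ 0.0083 -0.0104  0.1062] tcp [ 0.4414 -0.1159  0.2422] q6 0.32
```

Call:
drive_tool --steps "0.008 -0.01 0 0; 0 0 0.03 0; 0 0 0.03 0; 0 0 0.025 0; 0 0 0.015 0; 0 0 0.006 0; 0 0 0 0" --claw 0.046

```text
clock: 35.95
tcp_pos: [0.456, -0.1144, 0.1365]
eef_rot: [0.864, -0.503, 0.0, 0.0]
wrist_force: [-0.2, -0.1, 0.9]
opening: 0.0457
grip_force: 0.0
```

Call:
drive_tool --steps "0 0 0 0; 0 0 0 0; 0 0 0 0; 0 0 0 0" --claw 0.01

```text
clock: 36.45
tcp_pos: [0.4554, -0.1152, 0.1372]
eef_rot: [0.864, -0.504, 0.0, 0.0]
wrist_force: [-3.7, -1.7, 5.6]
opening: 0.0224
grip_force: 58.9
```

Call:
drive_tool --steps "0 0 -0.02 0; 0 0 -0.03 0; 0 0 -0.04 0; 0 0 -0.04 0; 0 0 -0.04 0; 0 0 0 0.157; 0 0 0 0"

```text
clock: 37.33
tcp_pos: [0.4559, -0.1142, 0.306]
eef_rot: [0.822, -0.569, 0.0, -0.001]
wrist_force: [0.2, 0.5, -2.0]
opening: 0.0222
grip_force: 58.8
```

```bash
python3 -c "
from h import *
go(*cw(-.062,-.15),.142,200.5)"
```

```text
yaw -159.4 twist 0.002 shift now [-0.1008 -0.1377  0.1643] after twist [-0.1012 -0.1377  0.164 ] tcp [ 0.4559 -0.1142  0.306 ] q6 0.17
```

Call:
drive_tool --steps "-0.033 -0.046 0 0; -0.034 -0.046 0 0; -0.034 -0.046 0 0; 0 0 0.05 0; 0 0 0.05 0; 0 0 0.04 0; 0 0 0.023 0; 0 0 0 0"

```text
clock: 38.33
tcp_pos: [0.5481, 0.0281, 0.1403]
eef_rot: [0.822, -0.569, -0.002, 0.002]
wrist_force: [-0.5, 0.3, -0.5]
opening: 0.0221
grip_force: 59.0
```

Call:
drive_tool --steps "-0.015 0 0 0; -0.015 0 0 0; -0.015 0 0 0; -0.015 0 0 0; -0.015 0 0 0; -0.015 0 0 0; -0.015 0 0 0; -0.015 0 0 0"

```text
clock: 39.33
tcp_pos: [0.5075, 0.1406, 0.1444]
eef_rot: [0.822, -0.57, 0.001, 0.0]
wrist_force: [3.1, -5.2, 0.5]
opening: 0.0223
grip_force: 59.9
```

```bash
python3 -c "
from h import *
go(*cw(-.062,.055),.122,200.5); print(r.observe()['wrist_force'])"
```

```text
yaw -159.5 twist 0.001 shift now [-0.0857 -0.0002  0.0222] after twist [-0.0856 -0.0001  0.0224] tcp [0.5075 0.1406 0.1444] q6 -0.3
[ 3.12610676 -5.16825557  0.48123605]
```

Call:
drive_tool --steps "-0.015 0 0 0; -0.015 0 0 0; -0.015 0 0 0; -0.015 0 0 0; -0.015 0 0 0; -0.01 0 0 0; 0 0 0.012 0; 0 0 0.012 0"

```text
clock: 40.33
tcp_pos: [0.4774, 0.2201, 0.1179]
eef_rot: [0.822, -0.57, -0.0, 0.0]
wrist_force: [-0.4, -0.7, -0.9]
opening: 0.0224
grip_force: 59.8
```

Call:
drive_tool --steps "0 0 0.012 0; 0 0 0.012 0; 0 0 0.012 0; 0 0 0.012 0; 0 0 0.012 0; 0 0 0.012 0; 0 0 0.007 0; 0 0 0 0"

```text
clock: 41.32
tcp_pos: [0.4789, 0.2213, 0.0414]
eef_rot: [0.822, -0.569, 0.001, -0.002]
wrist_force: [1.1, 1.2, 5.4]
opening: 0.0221
grip_force: 66.0
```

```bash
python3 -c "
from h import *
go(*cw(-.062,.055),.043,200.5); print(r.observe()['wrist_force'])"
```

```text
yaw -159.4 twist 0.002 shift now [ 0.0001  0.0013 -0.0016] after twist [ 0.0001  0.0013 -0.0016] tcp [0.4789 0.2213 0.0414] q6 -0.46
[1.14787973 1.18643492 5.40272542]
```

Call:
drive_tool --steps "0 0 0 0; 0 0 0 0; 0 0 -0.02 0; 0 0 -0.03 0; 0 0 -0.05 0; 0 0 -0.05 0; 0 0 -0.05 0; 0 0 -0.05 0" --claw 0.029

```text
clock: 42.32
tcp_pos: [0.4774, 0.2201, 0.2915]
eef_rot: [0.822, -0.57, -0.0, 0.0]
wrist_force: [0.4, 1.1, 0.5]
opening: 0.0292
grip_force: 0.0
```

Call:
drive_tool --steps "0.04 0 -0.05 0; 0.06 0 -0.02 0; 0.06 0 0 0; 0.05 0 0 0; 0 0 0 0" --claw 0.085

```text
clock: 42.95
tcp_pos: [0.5512, 0.0223, 0.3578]
eef_rot: [0.82, -0.572, -0.0, 0.001]
wrist_force: [-0.5, 1.7, 0.1]
opening: 0.0849
grip_force: 0.0
```

```bash
python3 - <<'E'
from h import *
go(.6714,.259,.355,200.5)
f,K,T=cam("top"); save(cv2.resize(f[90:300,120:400],(800,600)),"t5.png")
E
```

```text
yaw -159.8 twist -0.005 shift now [-0.1806 -0.1947  0.0025] after twist [-0.1796 -0.1955  0.0028] tcp [0.5512 0.0223 0.3578] q6 -0.05
```

View pics/t5.png

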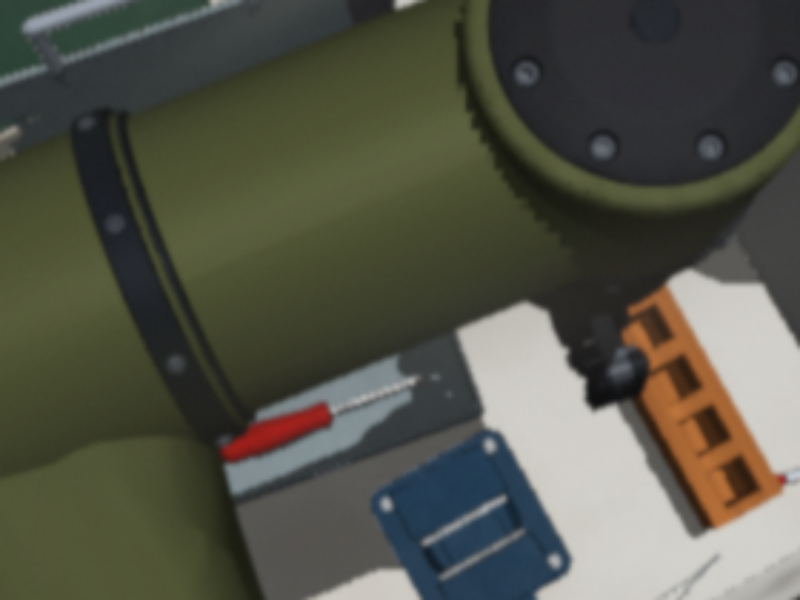

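The top view shows the last file flat in the front strip from (225,450) to (415,380), with the stand empty. Now to the handle.

Call:
drive_tool --steps "-0.04 -0.02 0 0; -0.05 -0.02 -0.01 0; -0.05 -0.03 0 0; -0.04 -0.04 0 0; 0 -0.04 0 0; 0 -0.03 0 0; 0 -0.025 0 0; 0 0 0 0"

```text
clock: 44.0
tcp_pos: [0.6801, 0.2679, 0.365]
eef_rot: [0.822, -0.569, -0.001, 0.002]
wrist_force: [0.1, 0.7, -1.0]
opening: 0.0848
grip_force: 0.0
```

```bash
python3 - <<'E'
from h import *
go(*cw(.142,.023),.285,200.5)
f,K,T=cam("wrist"); save(f,"w6.png"); print(proj(K,T,[*cw(.169,.062),.301]),proj(K,T,[*cw(.169,-.058),.301]))
E
```

```text
yaw -159.4 twist 0.002 shift now [0.0052 0.0018 0.08  ] after twist [0.0052 0.0021 0.08  ] tcp [0.6801 0.2679 0.365 ] q6 -0.29
[248.62225003 273.04971177] [242.87043949  94.05051747]
```

View pics/w6.png

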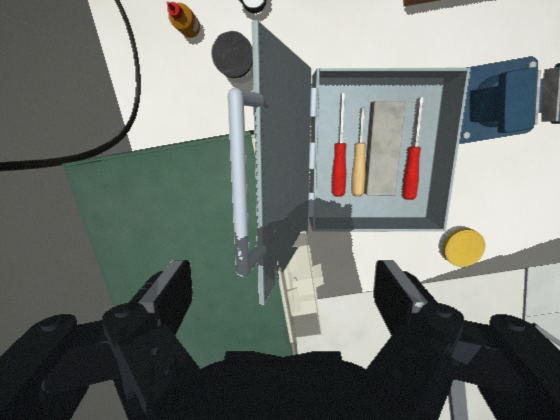

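All four items lie flat in the case. The bar runs from (237,95) to (242,272), between the fingers at u≈185 and u≈380. Going down and closing.

Call:
drive_tool --steps "0 0 0.03 0; 0 0 0.03 0; 0 0 0.02 0; 0 0 0 0"

```text
clock: 44.55
tcp_pos: [0.6781, 0.2658, 0.2881]
eef_rot: [0.822, -0.57, -0.001, 0.001]
wrist_force: [0.5, -0.5, 0.0]
opening: 0.0851
grip_force: 0.0
```

Call:
drive_tool --steps "0 0 0 0; 0 0 0 0; 0 0 0 0; 0 0 0 0; 0 0 0 0; 0 0 0 0" --claw 0.0

```text
clock: 45.3
tcp_pos: [0.6797, 0.2657, 0.289]
eef_rot: [0.822, -0.57, 0.0, -0.0]
wrist_force: [0.9, 0.3, 1.3]
opening: 0.0077
grip_force: 58.5
```

Call:
drive_tool --steps "0 0.033 -0.0033 0; 0 0.0359 0.0016 0; 0 0.0353 0.007 0; 0 0.0338 0.0122 0; 0 0 0 0"

```text
clock: 45.92
tcp_pos: [0.5484, 0.2162, 0.2724]
eef_rot: [0.822, -0.57, 0.0, -0.0]
wrist_force: [-2.0, -1.3, 5.5]
opening: 0.0078
grip_force: 60.6
```

Call:
drive_tool --steps "0 0.0317 0.0171 0; 0 0.0287 0.0217 0; 0 0.0252 0.0257 0; 0 0.021 0.0292 0; 0 0 0 0"

```text
clock: 46.55
tcp_pos: [0.4484, 0.1785, 0.175]
eef_rot: [0.822, -0.57, -0.001, 0.003]
wrist_force: [-3.3, -2.3, 2.2]
opening: 0.008
grip_force: 62.6
```

Call:
drive_tool --steps "0 0.0165 0.0319 0; 0 0.0114 0.0341 0; 0 0.0063 0.0354 0; 0 0 0 0"

```text
clock: 47.05
tcp_pos: [0.418, 0.1671, 0.0743]
eef_rot: [0.822, -0.57, -0.0, 0.002]
wrist_force: [-3.3, -3.6, 0.0]
opening: 0.0085
grip_force: 63.3
```

Call:
drive_tool --steps "0 0.001 0.012 0; 0 0 0.008 0; 0 0 0.004 0; 0 0 0 0"

```text
clock: 47.55
tcp_pos: [0.4171, 0.1667, 0.0563]
eef_rot: [0.822, -0.57, 0.0, 0.002]
wrist_force: [-21.5, -8.5, 24.3]
opening: 0.0077
grip_force: 66.9
```

Call:
drive_tool --steps "0 0 0 0; 0 0 0 0; 0 0 0 0" --claw 0.022

```text
clock: 47.92
tcp_pos: [0.4178, 0.1679, 0.0524]
eef_rot: [0.822, -0.57, -0.0, -0.0]
wrist_force: [-0.4, -0.6, -0.1]
opening: 0.0223
grip_force: 0.0
```

Call:
drive_tool --steps "0 0 -0.01 0; 0 0 -0.02 0; 0 0 -0.04 0; 0 0 -0.04 0; 0 0 -0.05 0; 0 0 -0.05 0; 0 0 0 0"

```text
clock: 48.8
tcp_pos: [0.4188, 0.1681, 0.2675]
eef_rot: [0.822, -0.57, 0.001, -0.004]
wrist_force: [0.3, 0.9, -0.2]
opening: 0.022
grip_force: 0.0
```

```bash
python3 - <<'E'
from h import *
f,K,T=cam("wrist"); s=r.observe(); print(s["tcp_pos"],s["wrist_force"])
p=proj(K,T,[*cw(-.137,.062),.07]).round().astype(int); print("bar corner pred",p)
g=cv2.cvtColor(f,cv2.COLOR_RGB2GRAY)
# bar column centre on several rows, compared with its shut position
for y in(.05,.03,.01):
    q=proj(K,T,[*cw(-.137,y),.07]); row=g[int(q[1]),int(q[0])-18:int(q[0])+19]; print(y,q.round(),row.tolist())
E
```

```text
[0.41802712 0.16802338 0.26451764] [-0.71877078 -0.31387415 -1.35022179]
bar corner pred [286 219]
0.05 [286. 209.] [157, 140, 197, 211, 188, 154, 196, 196, 154, 141, 190, 150, 130, 114, 126, 156, 181, 189, 167, 171, 172, 156, 111, 93, 100, 101, 105, 102, 106, 104, 103, 105, 105, 104, 101, 104, 104]
0.03 [286. 191.] [222, 221, 223, 222, 221, 221, 221, 222, 222, 222, 221, 219, 218, 217, 173, 164, 182, 191, 192, 188, 179, 165, 137, 106, 100, 101, 105, 127, 199, 218, 219, 219, 218, 219, 218, 219, 219]
0.01 [286. 173.] [222, 221, 221, 222, 222, 220, 221, 221, 221, 222, 221, 222, 222, 216, 174, 166, 183, 192, 194, 188, 179, 166, 141, 109, 99, 102, 106, 117, 191, 216, 218, 217, 220, 219, 219, 218, 218]
```

```bash
python3 - <<'E'
from h import *
a=np.load("pics/scene.npz")["f"]; b=cam("scene")[0]
A=cv2.cvtColor(a,cv2.COLOR_RGB2GRAY)[165:245,180:330].astype(np.float32);B=cv2.cvtColor(b,cv2.COLOR_RGB2GRAY)[165:245,180:330].astype(np.float32)
print("phase shift px",cv2.phaseCorrelate(A,B))
t=A[35:55,10:40] # handle bar patch, scene0
m=cv2.matchTemplate(B[20:70,0:60],t,cv2.TM_CCOEFF_NORMED); print("handle match",cv2.minMaxLoc(m),"expected loc (10,15)")
E
```

```text
phase shift px ((0.09311477488689945, 0.06646399607139131), 0.7974855383237203)
handle match (-0.2520480751991272, 0.885155975818634, (15, 3), (10, 15)) expected loc (10,15)
```

The lid and handle sit exactly where they were when the case was shut, so I'm handing in.

```bash
python3 -c "
from station import r
print(r.sign_off())"
```

```text
the job is handed in; nothing more can be done
None
```

The job is handed in: all three files and the oilstone are lying in the case, and the handle and lid match their shut position in the first scene picture (the judge's result was not shown).

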